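Hang a reference-sherd board back in the gap on the rail

ROBOT

A 6-joint arm with a two-finger parallel gripper is mounted at the origin on the work surface. World frame = base frame: x ahead of the robot, y to its left, z up, the work surface at z = 0. Lengths are in m, angles in degrees, forces in N, time in s.
With the tool pointing down it reaches from about 0.325 to 0.775 m from the base axis. Payload 5.5 kg.
Tool frame: the origin (TCP) lies at the centre of the arm's flange, where the gripper is bolted on; the fingertips stand 182 mm ahead of it and the grasp point (between the pads) lies 163 mm ahead of it; z points along the fingers, y is the direction in which the jaws open and shut (so a half turn about z gives the same grasp; the last joint's range is limited). The gripper opens to 88 mm and grips with 3 to 60 N. Pads are 20 mm wide; open, the fingers measure 115 mm over their backs; the gripper's body (75 mm by 178 mm) begins 61 mm behind the grasp point.
Start: joints at [70.548, 5.22, 70.514, -0, 104.267, -3.249], TCP at [0.167, 0.576, 0.405] pointing down, gripper open.
Joint ranges: [-164.24, 164.24], [-49.07, 125.15], [9.68, 141.18], [-86.29, 266.29], [3.28, 154.24], [-151.56, 151.56]. Speed limits (degrees/s): [147.25, 147.25, 172.46, 180, 180, 180].

INTERFACE

Orientations are given as [roll, pitch, yaw] about the fixed x, y, z axes, in that order (R = Rz(yaw) Ry(pitch) Rx(roll)).
In Python, from station import r gives the robot as it stands. The module is installed in compiled form; this text tells all that it offers. Calls block until the motion is done:
- r.reach(position, orientation): joint-space move of the TCP to a pose.
- r.servo_line(position, rotation=None, speed=0.15): straight line of the TCP; rotation=None keeps the orientation; speed is the mean speed in m/s.
- r.move_joints(angles): joint-space move.
- r.let_go() and r.grab(squeeze=None): open the fingers fully, or close them until they stop; squeeze is the grip in N (None keeps the last).
- r.wait(seconds).
- r.inverse_kinematics(position, orientation): joint angles nearest the present ones, or None.
- r.sense(): the state.
- r.snapshot(name): name is "scene" or "top"; returns a dict with "frame" (420x560x3 uint8, red, green, blue), "fx", "fy", "cx", "cy" (pixels), "R" (3x3) and "t" (3): a world point X has camera coordinates R X + t. Camera axes: x right, y down, z forward; pixel columns grow to the right and rows downward; lengths in m; the calibration is good to about 2 mm. A picture is of the moment at which its call begins. There is no depth.
A pose or a line that the arm cannot do raises r.IKError and nothing moves.
- r.hand_in(): hands the job in, once; it reports no verdict.
The state is a dict: "clock": time; "joints": joint angles; "joint_vel": joint speeds; "joint_torque": joint torques, N m; "tcp_pos": TCP position; "orientation": TCP orientation; "contact_force": force on the tool from outside, world axes, zero at the start; "torque": the same for the moment, N m; "opening": finger opening in m.
Only numpy, scipy, OpenCV 4.12 (cv2) and the standard library are available. Lean on these libraries where they do the work, as an engineer would, in place of code of your own. Each camera call takes 0.05 s, during which the arm holds its last target.

TASK

Take the sherd board that stands in the wooden block by its black tab and lower it into the gap between the two boards hanging on the rail, with its hook over the bar and its sherd facing the same way as theirs. Feel gently for the slot in the black saddle on the bar, let the hook drop fully home so that the board hangs level with its neighbours, and let go only once it hangs there. Do not push its neighbours along the bar, press hard on the rail, or disturb anything else.

Things in the scene. Friction and masses are not known exactly. Their poses are not given: they have to be found in the camera images.
- hanger_mid (a point): The loose sherd board to hang, standing in the wooden block: 0.1 to 0.16 kg, 150 mm tall. Point half-way up, in the mid-plane of its plate; z up, x towards its hook side; the sherd is on the -x side, out to 11 mm. Plate: 6 mm thick (x), 50 mm wide (y), from 75 mm below the point up to it. The hook stands above the plate, the grip tab above the hook.
- hanger_hook (a point): Middle of the hook's mouth on that board: 25 mm above hanger_mid and 9 mm to its +x, on the flat underside of the steel tongue; same axes. Hook and neck are 14 mm wide (y). The mouth opens down and is 12 mm wide in x, between the neck and the lip; the lip ends 18 mm below the point.
- hanger_tab (a point): Middle of that board's black grip tab, 53 mm above hanger_mid: 8 mm thick (x), 20 mm wide (y), 44 mm high. Pinch it across its thickness; the hook's tongue, 22 mm below the point, must be missed by the fingertips.
- rail_top (a point): Middle of the top edge of the fixed rail, a level flat bar 6 mm thick (x), 28 mm high, 236 mm long (y), on two posts, its top 135 mm above the table; y along the bar, x across, z up. Boards hang on its -x side, hook lips on its +x side. A hook fully home rests on this edge (hanger_mid 25 mm below this point), level with its neighbours. Rigid: press with far less than 30 N.
- rail: The rail's foot, 90 x 260 x 12 mm, origin under its middle. On the bar sits a black saddle strip, 64 mm long, 6 mm high, as thick as the bar, rigid, with one slot 16.4 mm wide down to the bar in its middle. The saddle is shifted along the bar by -10 to +10 mm (y), not measured: slide or tap the hook along it at about 3 N to find the slot. A hook riding on the saddle is 6 mm too high.
- left_mid (a point): The neighbour board hanging on the +y side of the gap: same shape, size and point as hanger_mid. It hangs loose on the bar, 62.5 to 64.5 mm from rail_top in y, and slides along at 0.5 to 1.5 N. Plate edges are 25 mm either side of the points, so the gap is 75 to 79 mm wide.
- right_mid (a point): The neighbour board hanging on the -y side of the gap, otherwise as left_mid.
- block_top (a point): The fixed wooden block, 60 x 90 mm and 30 mm high; the point is the middle of its top face. A slot 8.5 mm (x) by 54 mm (y), 22 mm deep, holds the lower edge of the board to hang.
- jar: Bystander: a closed amber jar 56 mm across and 75 mm high, origin under its middle. Leave it.
- bigsherd: Bystander: a curved loose sherd about 90 x 110 mm and 30 mm high, lying hollow side down, origin under its middle. Leave it.
- brush: Bystander: a loose brush lying on the table, origin under its middle. Leave it.
Things that resemble listed ones, but are neither listed nor needed, are in the scene too. What is shaped like the part that bears block_top but turquoise is not meant.

How it is judged:
By the outcome, as a careful person would: the job done as asked, in the order asked, and still so for the second after the job is handed in, with the robot touching nothing.
It also fails if it takes over 72 s, if anything falls off the work surface, if the arm or the gripper's body presses on something with over 40 N, if the wrist force passes 120 N, or if a joint passes its speed limit or range.

## Working session

There is one attempt and no reset: what is moved stays moved. The work goes in short steps, each a Python script; the robot and the scene stay as the last script left them, time stands still between calls to the robot, and variables do not carry over. Pictures are saved under pics/ and viewed, and the job is handed in when it is done.

```bash
mkdir -p pics
python3 - <<'E'
from station import r
import cv2,pickle
for n in("scene","top"):
    s=r.snapshot(n); pickle.dump(s,open(n+".pkl","wb")); cv2.imwrite(f"pics/{n}0.png",cv2.resize(s["frame"][:,:,::-1],(800,600),interpolation=cv2.INTER_CUBIC)); print(n,s["fx"],s["fy"],s["cx"],s["cy"],s["R"],s["t"])
print(r.sense())
E
```

```text
scene 529.808835786596 529.808835786596 271.2653906030377 214.86725418332279 [[-0.72223625  0.69150421 -0.01402625]
 [ 0.59521075  0.61107865 -0.52183048]
 [-0.35227683 -0.38523346 -0.85293389]] [ 0.43751373 -0.35353929  1.55017631]
top 515.3892660689921 515.3892660689921 279.33500383300895 211.67609468673842 [[ 5.64182947e-03 -9.99982856e-01  1.56737134e-03]
 [-9.83331099e-01 -5.83272535e-03 -1.81730374e-01]
 [ 1.81736401e-01 -5.15953199e-04 -9.83347148e-01]] [-0.00925136  0.65630689  1.2840687 ]
{'clock': 0.1, 'joints': array([ 7.05482425e+01,  5.25700192e+00,  7.05744087e+01,  3.12521195e-04,
        1.04265948e+02, -3.25010572e+00]), 'joint_vel': array([ 0.02827054, -0.06792248, -0.16528805, -0.02317927, -0.01057831,
       -0.02508458]), 'joint_torque': array([ 1.91747953e-03, -4.47860742e+01, -4.07568669e+01,  6.99191680e-02,
        2.84009107e-02, -1.16246015e-04]), 'tcp_pos': array([0.16744244, 0.57621191, 0.40364405]), 'orientation': array([-1.79902815e+02, -5.82223175e-03,  1.63798420e+02]), 'contact_force': array([-0.33650107,  0.71895634, -0.50247903]), 'torque': array([ 0.02385333, -0.0050191 ,  0.05695574]), 'opening': 0.08781595655193034}
```

View pics/scene0.png

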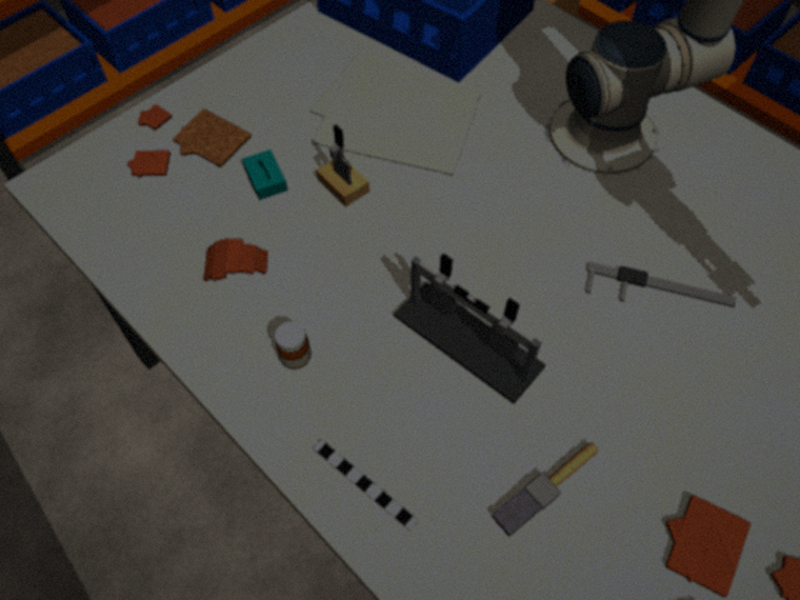

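View pics/top0.png

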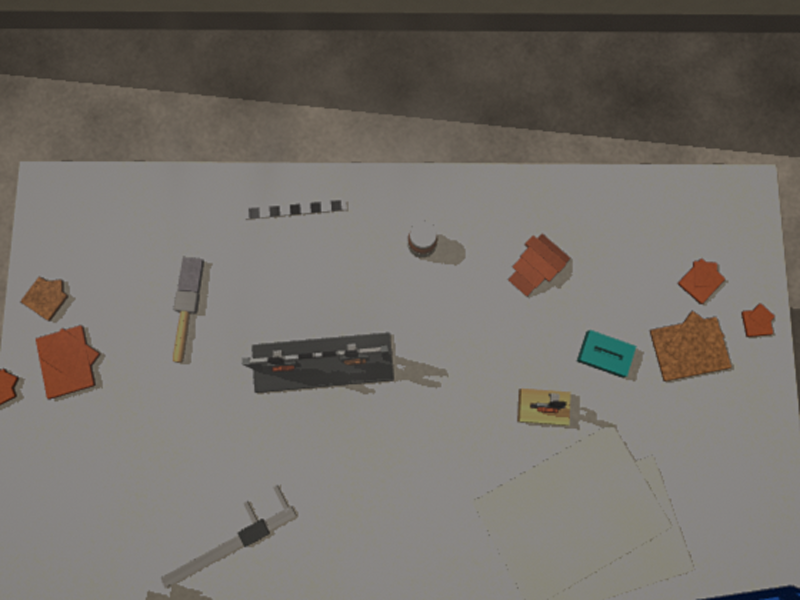

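The scene view shows the rail with two boards at about (470,315) and the block at (342,180). In the top view the rail is at (320,358) and the block at (545,407). I'll enlarge both.

```bash
cat > h.py <<'E'
import numpy as np,cv2,pickle
def crop(s,x0,y0,w,h,k,name):
    im=s["frame"][y0:y0+h,x0:x0+w,::-1]
    im=cv2.convertScaleAbs(im,alpha=1.7,beta=10)
    cv2.imwrite("pics/"+name,cv2.resize(im,None,fx=k,fy=k,interpolation=cv2.INTER_CUBIC))
def proj(s,P):
    c=np.atleast_2d(P)@s["R"].T+s["t"]; return np.c_[s["fx"]*c[:,0]/c[:,2]+s["cx"],s["fy"]*c[:,1]/c[:,2]+s["cy"]]
def atz(s,u,v,z):
    d=s["R"].T@np.array([(u-s["cx"])/s["fx"],(v-s["cy"])/s["fy"],1]); o=-s["R"].T@s["t"]
    return o+d*(z-o[2])/d[2]
E
python3 - <<'E'
from h import *
t=pickle.load(open("top.pkl","rb"));s=pickle.load(open("scene.pkl","rb"))
crop(t,165,225,125,60,6,"t_rail.png");crop(t,355,262,75,45,10,"t_block.png")
crop(s,265,170,125,115,5,"s_rail.png");crop(s,210,80,60,70,8,"s_block.png")
E
```

```text
(no output)
```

View pics/t_rail.png

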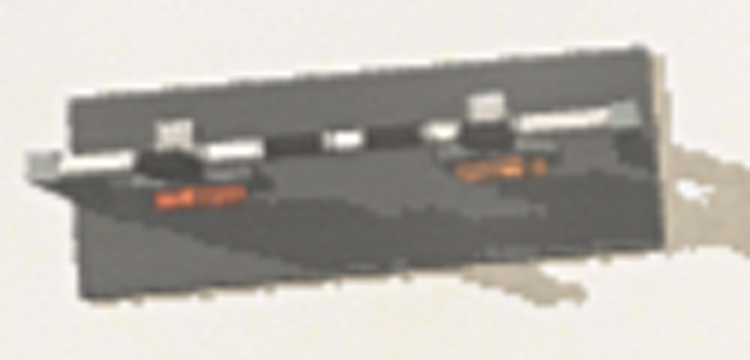

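View pics/t_block.png

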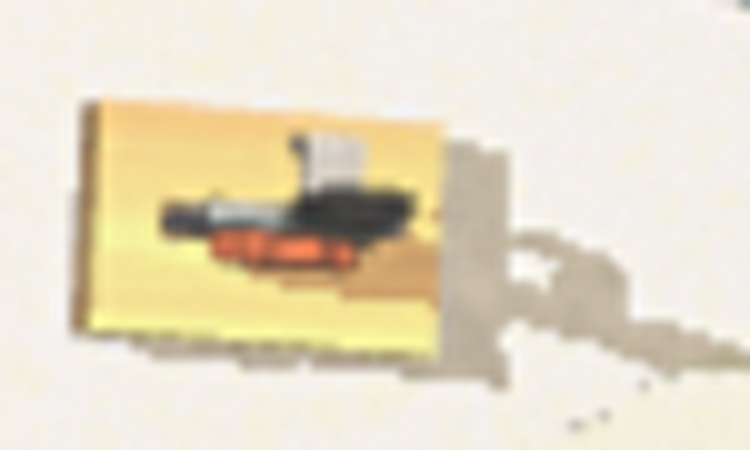

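View pics/s_rail.png

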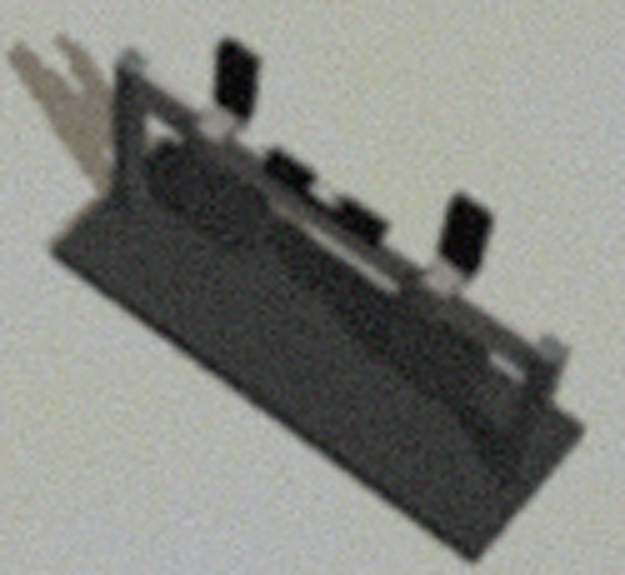

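View pics/s_block.png

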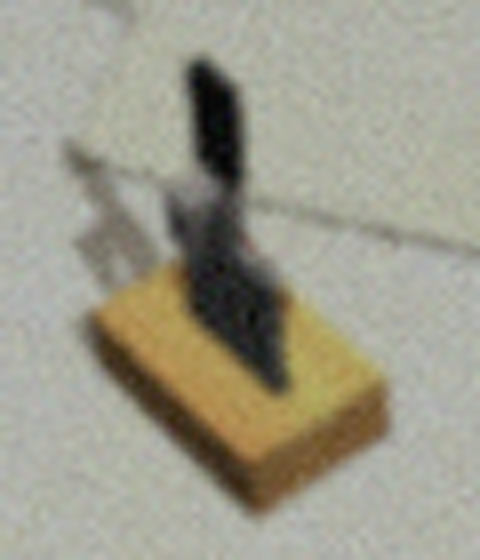

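```bash
cat > fit.py <<'E'
from h import *
from scipy.optimize import least_squares
t=pickle.load(open("top.pkl","rb"));s=pickle.load(open("scene.pkl","rb"))
def un(p,k,x0,y0): return (np.array(p,float)+.5)/k-.5+[x0,y0]
def W(p,L): 
    c,n=np.cos(p[2]),np.sin(p[2]); L=np.array(L,float); return np.c_[p[0]+c*L[:,0]-n*L[:,1],p[1]+n*L[:,0]+c*L[:,1],L[:,2]]
def fit(obs,p0):
    f=lambda p: np.concatenate([(proj(cam,W(p,L))-P).ravel() for cam,L,P in obs])
    o=least_squares(f,p0,loss="soft_l1"); return o.x,o.fun.reshape(-1,2)
T=un([(70,98),(648,47),(664,248),(82,298),(32,166),(638,111)],6,165,225)
TL=[(.045,.13,.012),(.045,-.13,.012),(-.045,-.13,.012),(-.045,.13,.012),(0,.122,.137),(0,-.122,.137)]
S=un([(52,248),(474,560)],5,265,170); SL=[(.045,-.13,0.003),(.045,.13,0)]
for obs in ([(t,TL[:4],T[:4])],[(t,TL,T)],[(t,TL,T),(s,SL,S)]):
    p,res=fit(obs,[.5,.05,0]);print("rail",p,np.degrees(p[2]));print(res.round(2).tolist())
pr=fit([(t,TL,T),(s,SL,S)],[.5,.05,0])[0]
B=un([(97,100),(442,122),(437,355),(90,332)],10,355,262)
BL=[(.03,.045,.03),(.03,-.045,.03),(-.03,-.045,.03),(-.03,.045,.03)]
Sb=un([(92,315),(385,380),(258,462),(258,517)],8,210,80);SbL=[(.03,-.045,.03),(-.03,.045,.03),(.03,.045,.03),(.03,.045,0)]
for obs in ([(t,BL,B)],[(s,SbL,Sb)],[(t,BL,B),(s,SbL,Sb)]):
    p,res=fit(obs,[.4,-.25,0]);print("block",p,np.degrees(p[2]));print(res.round(2).tolist())
pickle.dump((pr,p),open("poses.pkl","wb"))
def box(x0,x1,y0,y1,z0,z1): return [(a,b,c) for a in(x0,x1) for b in (y0,y1) for c in(z0,z1)]
E5=[(0,1),(0,2),(0,4),(1,3),(1,5),(2,3),(2,6),(3,7),(4,5),(4,6),(5,7),(6,7)]
def board(z): return [box(-.003,.003,-.025,.025,z-.075,z),box(-.004,.004,-.01,.01,z+.031,z+.075),box(.003,.018,-.007,.007,z+.025,z+.031)]
def draw(cam,x0,y0,w,h,k,name,items):
    im=cv2.resize(cv2.convertScaleAbs(cam["frame"][y0:y0+h,x0:x0+w,::-1],alpha=1.7,beta=10),None,fx=k,fy=k,interpolation=cv2.INTER_CUBIC)
    for p,b,col in items:
        q=((proj(cam,W(p,b))-[x0,y0]+.5)*k-.5).round().astype(int)
        for i,j in E5: cv2.line(im,tuple(map(int,q[i])),tuple(map(int,q[j])),col,1)
    cv2.imwrite("pics/"+name,im)
if __name__=="__main__":
    ib=[(p,box(-.03,.03,-.045,.045,0,.03),(0,0,255))]+[(p,b,(0,160,0)) for b in board(.083)]
    ir=[(pr,box(-.045,.045,-.13,.13,0,.012),(0,0,255)),(pr,box(-.003,.003,-.118,.118,.107,.135),(255,0,0))]
    for dy in(.0635,-.0635): ir+=[(pr,[(a-.009+.0,b+dy,c) for a,b,c in bb],(0,200,0)) for bb in board(.110)]
    draw(t,165,225,125,60,6,"o_tr.png",ir);draw(t,355,262,75,45,10,"o_tb.png",ib);draw(s,265,170,125,115,5,"o_sr.png",ir);draw(s,210,80,60,70,8,"o_sb.png",ib)
E
python3 fit.py
```

```text
rail [0.55178374 0.13682967 0.09290866] 5.323274206627524
[[-0.26, -0.16], [0.28, -0.04], [0.49, -0.04], [-0.52, 0.21]]
rail [0.55207077 0.13678684 0.09419976] 5.3972484757540355
[[-0.25, -0.21], [0.27, -0.2], [0.53, -0.21], [-0.48, 0.16], [0.25, 0.05], [-0.3, 0.37]]
rail [0.55099761 0.13684603 0.09480403] 5.431870612330166
[[-0.3, 0.22], [0.23, 0.17], [0.51, 0.16], [-0.5, 0.6], [0.21, 0.52], [-0.33, 0.77], [-1.2, 1.24], [-1.36, 1.21]]
block [ 0.47160886 -0.27146568 -0.05800515] -3.323450464203947
[[0.04, 0.01], [0.0, 0.01], [0.0, -0.04], [-0.04, 0.02]]
block [ 0.46863401 -0.26958597 -0.05458124] -3.1272749455666196
[[-0.15, -0.23], [0.57, -0.64], [-0.54, 0.31], [0.13, 0.47]]
block [ 0.47039989 -0.27069532 -0.04752947] -2.7232382369244803
[[-0.37, 0.64], [-0.39, 0.29], [-0.15, 0.25], [-0.21, 0.68], [-0.93, -0.0], [-0.14, -0.62], [-1.16, 0.43], [-0.47, 0.58]]
```

View pics/o_tr.png

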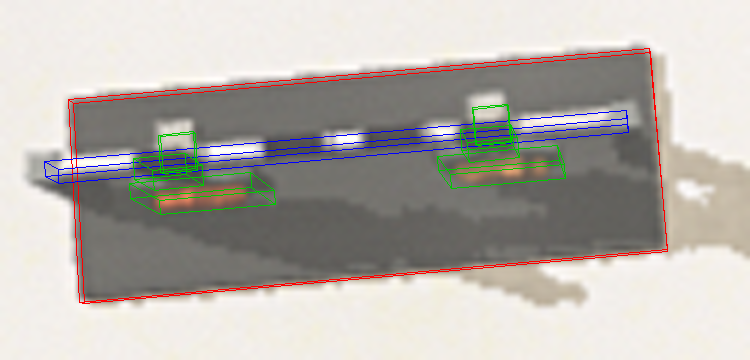

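View pics/o_tb.png

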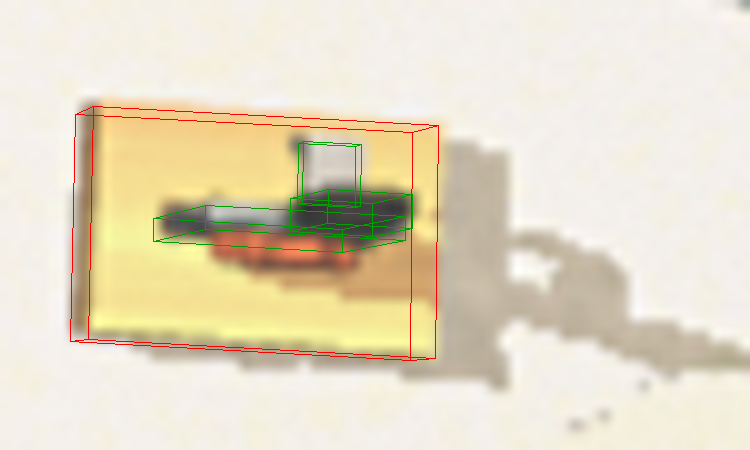

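View pics/o_sr.png

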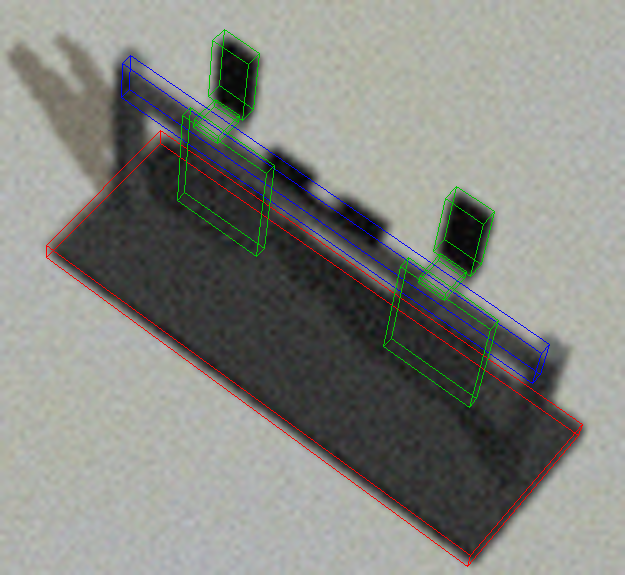

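View pics/o_sb.png

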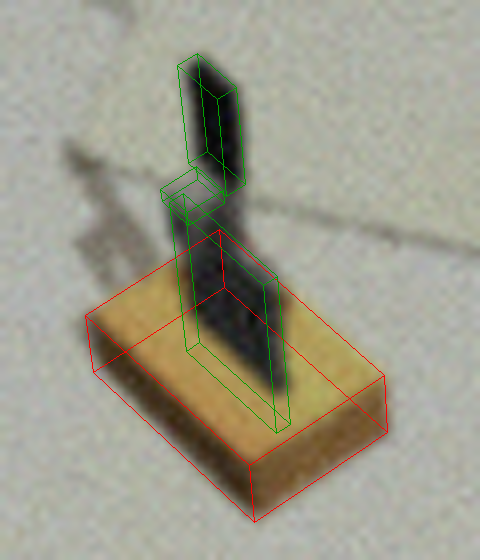

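Wireframes agree with both images to about 1 px. The board faces the same way as its neighbours, and the slot appears to be about 4 mm to the -y side. Next I'll approach and grasp.

```bash
cat > run1.py <<'E'
from station import r
from fit import *
pr,pb=pickle.load(open("poses.pkl","rb"))
def fmt(): 
    s=r.sense(); print(round(s["clock"],2),s["tcp_pos"].round(4),s["orientation"].round(2),"F",s["contact_force"].round(2),"T",s["torque"].round(2),"op",round(s["opening"],4)); return s
if __name__=="__main__":
    ori=[180,0,90-3.3]
    r.reach([.4706,-.2708,.42],ori); fmt()
    r.servo_line([.4706,-.2708,.305],speed=.08); r.wait(.3); fmt()
    q=r.snapshot("scene"); crop(q,180,40,110,110,5,"g1.png")
    crop(r.snapshot("top"),330,220,125,100,6,"g1t.png")
E
python3 run1.py | grep -v "rail\|block\|\[\["
```

```text
3.25 [ 0.4709 -0.2702  0.42  ] [ 1.800e+02 -1.000e-02  8.677e+01] F [ 0.16 -0.12 -0.64] T [-0.04  0.06 -0.04] op 0.0878
5.14 [ 0.4706 -0.2708  0.3052] [1.7999e+02 1.0000e-02 8.6700e+01] F [ 0.04 -0.16  0.11] T [-0.02  0.02 -0.  ] op 0.088
```

View pics/g1.png

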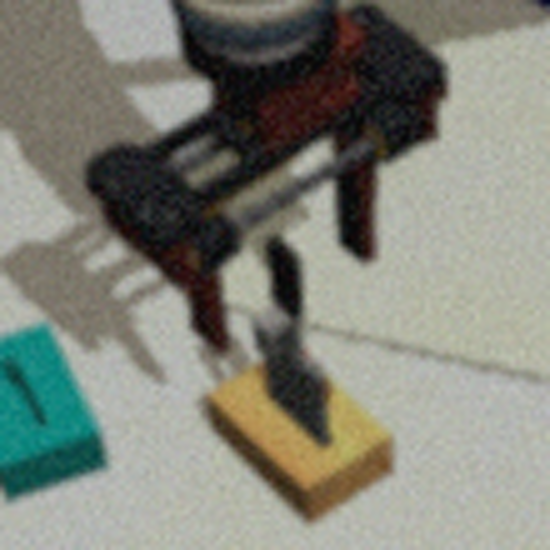

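View pics/g1t.png

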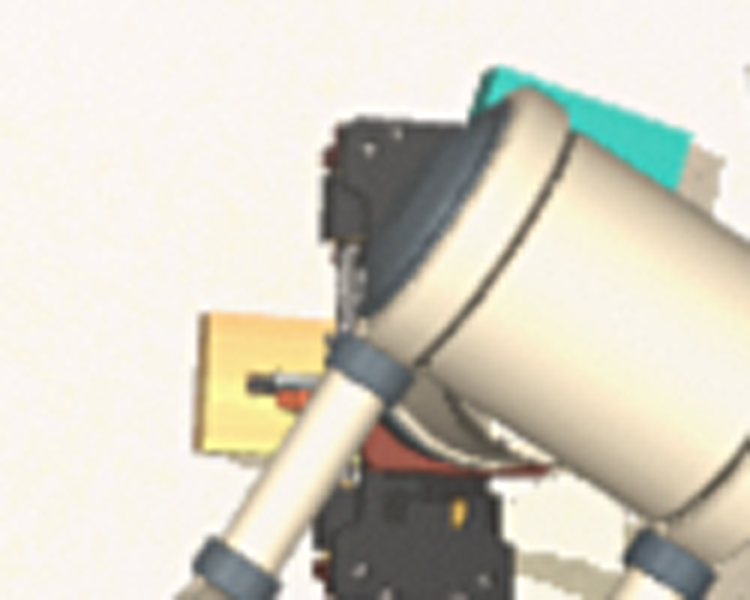

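The fingers straddle the tab, with tips at (215,345) and (355,255) and the tab at (285,285). Grasping gently, then checking forces.

```bash
cat > run2.py <<'E'
from run1 import *
r.grab(4); fmt(); r.wait(.3); fmt()
r.grab(25); r.wait(.2); fmt()
r.servo_line([.4706,-.2708,.315],speed=.03); fmt()
r.servo_line([.4706,-.2708,.345],speed=.05); r.wait(.2);fmt()
q=r.snapshot("scene"); crop(q,180,40,110,110,5,"g2.png")
E
python3 run2.py | grep -v "rail\|block\|\[\["
```

```text
6.43 [ 0.4706 -0.2708  0.305 ] [-179.99   -0.     86.7 ] F [-0.07 -0.25  0.15] T [-0.11  0.11  0.01] op 0.0079
6.73 [ 0.4706 -0.2708  0.305 ] [-180.    -0.    86.7] F [-1.22 -0.24 -0.22] T [-0.1   0.07 -0.01] op 0.0077
7.15 [ 0.4706 -0.2708  0.305 ] [-180.    -0.    86.7] F [-0.63  0.64 -0.65] T [-0.08  0.12 -0.04] op 0.0082
7.63 [ 0.4706 -0.2708  0.3152] [1.7998e+02 1.0000e-02 8.6700e+01] F [ 0.89  0.88 -1.46] T [-0.03  0.07 -0.03] op 0.008
8.58 [ 0.4706 -0.2708  0.3445] [-1.7996e+02 -2.0000e-02  8.6700e+01] F [ 0.02 -0.27 -1.36] T [-0.11  0.03  0.01] op 0.0077
```

View pics/g2.png

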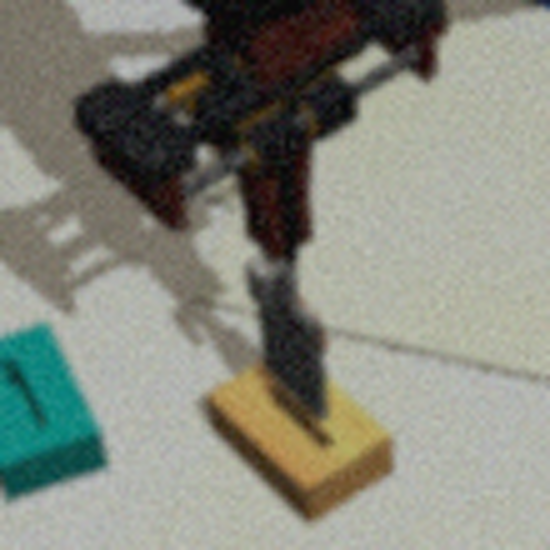

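The board is held square and clear of the block. Now carrying it high to hover over the gap.

```bash
cat > run3.py <<'E'
from run1 import *
def tgt(dx,dy,z):  # hook offset from rail centre (rail frame) -> TCP
    p=W(pr,[(-.009+dx,dy,z)])[0]; return p
yaw=90+np.degrees(pr[2])
if __name__=="__main__":
    print("RAIL"[:0],pr)
    r.servo_line([.4706,-.2708,.50],speed=.15)
    r.reach(tgt(0,-.0036,.50),[180,0,yaw]); r.wait(.3); fmt()
    q=r.snapshot("scene"); pickle.dump(q,open("hov.pkl","wb")); crop(q,255,120,140,145,4,"g3.png")
    q=r.snapshot("top"); pickle.dump(q,open("hovt.pkl","wb"));crop(q,165,205,125,90,6,"g3t.png")
E
python3 run3.py | grep -v "rail\|block\|\[\["
```

```text
[0.55099761 0.13684603 0.09480403]
11.63 [0.5425 0.1317 0.5   ] [-180.      0.     95.36] F [ 0.29 -0.52 -1.46] T [-0.05  0.06 -0.01] op 0.0074
```

View pics/g3.png

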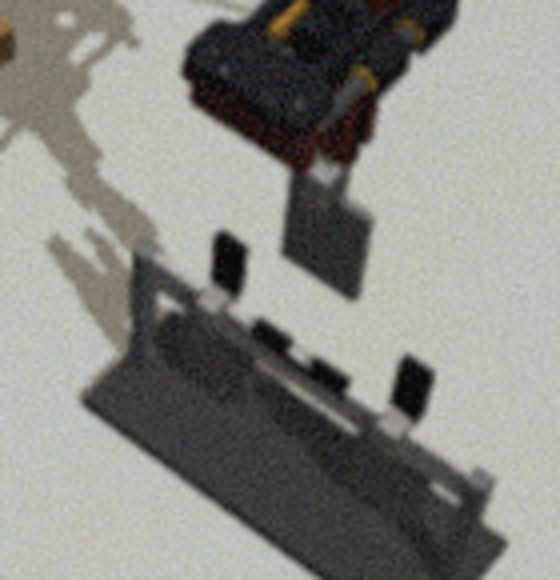

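View pics/g3t.png

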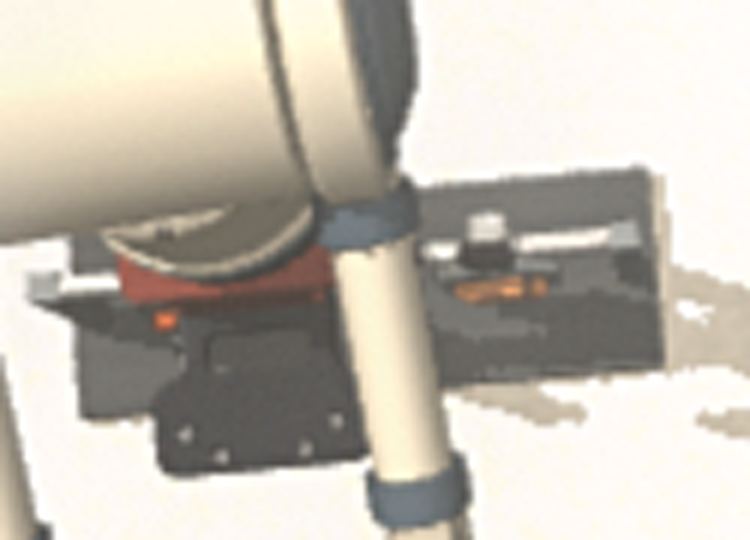

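```bash
cat > ov.py <<'E'
from fit import *
import sys
pr,pb=pickle.load(open("poses.pkl","rb"))
q=pickle.load(open("hov.pkl","rb"))
h=[.5425,.1317,pr[2]]
it=[(h,b,(0,0,255)) for b in board(.278)]
it+=[(pr,box(-.003,.003,-.118,.118,.107,.135),(255,0,0)),(pr,box(-.003,.003,-.0356,.0284,.135,.141),(255,0,0)),(pr,box(-.003,.003,-.0118,.0046,.135,.141),(0,255,255))]
for dy in(.0635,-.0635): it+=[(pr,[(a-.009,b+dy,c) for a,b,c in bb],(0,200,0)) for bb in board(.110)]
draw(q,300,140,70,75,8,"ov1.png",it); draw(q,285,170,90,75,8,"ov2.png",it)
crop(q,300,140,70,75,8,"ov1r.png"); crop(q,285,170,90,75,8,"ov2r.png")
E
python3 ov.py >/dev/null
```

```text
(no output)
```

View pics/ov1.png

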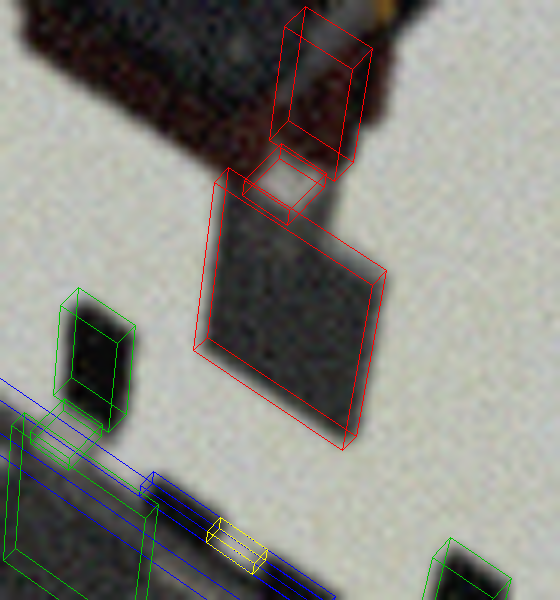

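View pics/ov2.png

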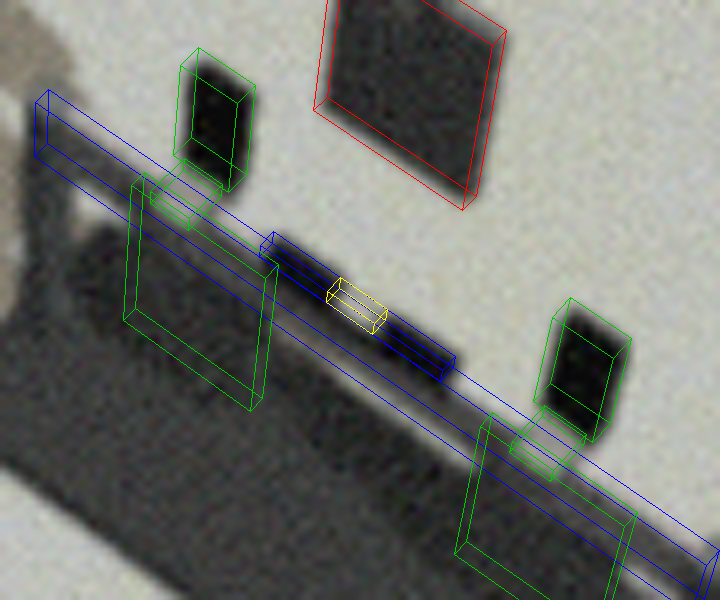

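View pics/ov2r.png

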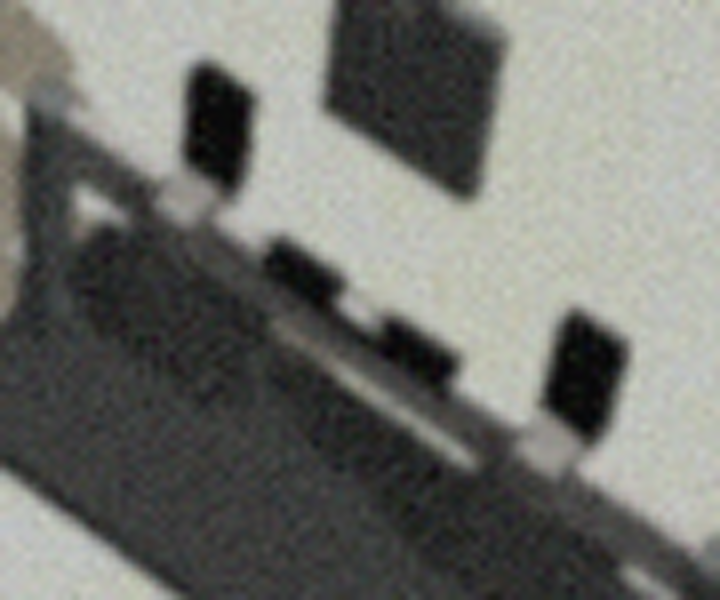

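View pics/ov1r.png

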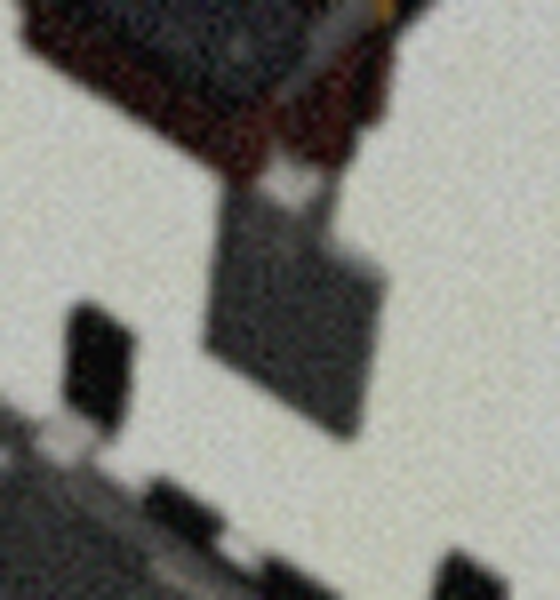

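The relative check in the scene image puts the board about 1 mm toward -x of the rail and the slot at about -3.6 mm. I'll shift +1 mm and descend with force monitoring.

```bash
cat > run4.py <<'E'
from run3 import *
def F(n=6):
    a=[]
    for i in range(n): r.wait(.04); s=r.sense(); a.append(np.r_[s["contact_force"],s["torque"]])
    f=np.mean(a,0); c,n_=np.cos(pr[2]),np.sin(pr[2])
    return np.r_[c*f[0]+n_*f[1],-n_*f[0]+c*f[1],f[2:]],s
if __name__=="__main__":
    dx,dy=.001,-.0036
    r.servo_line(tgt(dx,dy,.50),speed=.05); f0,_=F(12); np.save("f0.npy",f0); print("base",f0.round(2))
    for z in (.40,.365,.360,.356,.352,.348,.345):
        r.servo_line(tgt(dx,dy,z),speed=.1 if z>.37 else .02); f,s=F(); d=f-f0
        print(z,s["tcp_pos"].round(4),d.round(2))
        if np.linalg.norm(d[:3])>2.5: print("STOP");break
    crop(r.snapshot("scene"),285,150,90,85,7,"g4.png"); print(s["clock"])
E
python3 run4.py | grep -v "rail\|block\|\[\["
```

```text
base [ 0.11  0.07 -1.12 -0.05  0.04 -0.01]
0.4 [0.5434 0.1325 0.4005] [-0.38 -0.2   0.36  0.01  0.   -0.  ]
0.365 [0.5434 0.1325 0.365 ] [-0.05 -0.04  0.06 -0.    0.02  0.02]
0.36 [0.5434 0.1325 0.3601] [ 0.09 -0.35  0.03 -0.02  0.01  0.01]
0.356 [0.5434 0.1325 0.3561] [-0.21 -0.22 -0.13 -0.01  0.01  0.  ]
0.352 [0.5434 0.1325 0.3521] [-0.24 -0.11  0.37 -0.01  0.03  0.01]
0.348 [0.5434 0.1325 0.3481] [ 0.13 -0.37 -0.17 -0.02  0.01  0.01]
0.345 [0.5434 0.1325 0.3451] [-0.45 -0.09 -0.11 -0.02  0.01  0.02]
19.0333
```

View pics/g4.png

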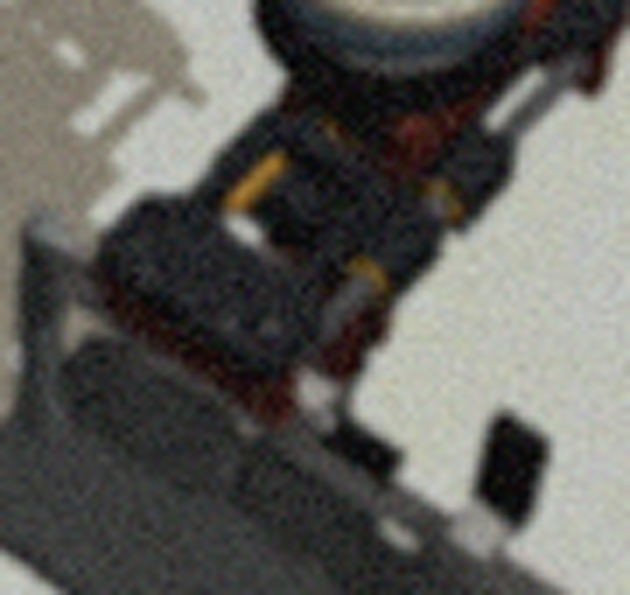

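No contact so far, and the light hook is visible just in front of the bar at (318,390). Lowering in fine steps.

```bash
cat > run5.py <<'E'
from run4 import *
import sys
dx,dy=.001,-.0036
f0=np.load("f0.npy")
for z in (.342,.340,.339,.3385,.338,.3375,.337,.3365,.336,.335,.334,.333):
    r.servo_line(tgt(dx,dy,z),speed=.01); f,s=F(4); d=f-f0
    print(z,s["tcp_pos"].round(4),d.round(2))
    if d[2]>2 or np.linalg.norm(d[:2])>2: print("STOP");break
print(s["clock"])
E
python3 run5.py | grep -v "rail\|block\|\[\["
```

```text
0.342 [0.5434 0.1325 0.342 ] [-0.27 -0.08 -0.13 -0.02  0.02  0.01]
0.34 [0.5434 0.1325 0.34  ] [-0.45 -0.35 -0.   -0.02  0.    0.03]
0.339 [0.5434 0.1325 0.339 ] [-0.3  -0.14 -0.02 -0.01  0.01 -0.02]
0.3385 [0.5434 0.1325 0.3385] [-0.06 -0.43 -0.2  -0.02  0.01  0.01]
0.338 [0.5434 0.1325 0.338 ] [-0.43  0.08 -0.13 -0.05 -0.01  0.01]
0.3375 [0.5434 0.1325 0.3375] [-0.55 -0.28  0.33 -0.    0.01 -0.01]
0.337 [0.5434 0.1325 0.337 ] [ 0.08 -0.16 -0.16 -0.   -0.02  0.01]
0.3365 [0.5434 0.1325 0.3365] [-0.35 -0.06 -0.03 -0.02  0.    0.04]
0.336 [0.5434 0.1325 0.336 ] [-0.1   0.24 -0.18  0.02  0.01 -0.02]
0.335 [0.5434 0.1325 0.335 ] [ 0.17  0.11 -0.03  0.01  0.    0.03]
0.334 [0.5434 0.1325 0.334 ] [-0.19 -0.39  0.35  0.01 -0.02  0.03]
0.333 [0.5434 0.1325 0.333 ] [ 0.14 -0.02 -0.27 -0.01  0.01  0.  ]
24.3833
```

Past saddle height with no contact, so it looks to be in the slot. Lowering to the bar, then checking laterally for the slot walls.

```bash
cat > run6.py <<'E'
from run4 import *
dx,dy=.001,-.0036
f0=np.load("f0.npy")
z=.333
while z>.328:
    z-=.0003
    r.servo_line(tgt(dx,dy,z),speed=.01); f,s=F(4); d=f-f0
    print(round(z,4),s["tcp_pos"].round(4),d.round(2))
    if d[2]>1.8 or np.linalg.norm(d[:2])>2.5: print("STOP");break
crop(r.snapshot("scene"),265,150,125,100,6,"g6.png")
print(s["clock"])
E
python3 run6.py | grep -v "rail\|block\|\[\["
```

```text
0.3327 [0.5434 0.1325 0.3327] [-0.31  0.74 -0.13  0.   -0.    0.  ]
0.3324 [0.5434 0.1325 0.3324] [-0.19  0.2  -0.19 -0.    0.02  0.02]
0.3321 [0.5434 0.1325 0.3321] [-0.24  0.26 -0.1  -0.    0.03  0.  ]
0.3318 [0.5434 0.1325 0.332 ] [-0.54 -0.57  1.17 -0.03  0.08  0.02]
0.3315 [0.5433 0.1325 0.332 ] [-1.99  0.01  4.62 -0.08  0.28  0.01]
STOP
26.4667
```

View pics/g6.png

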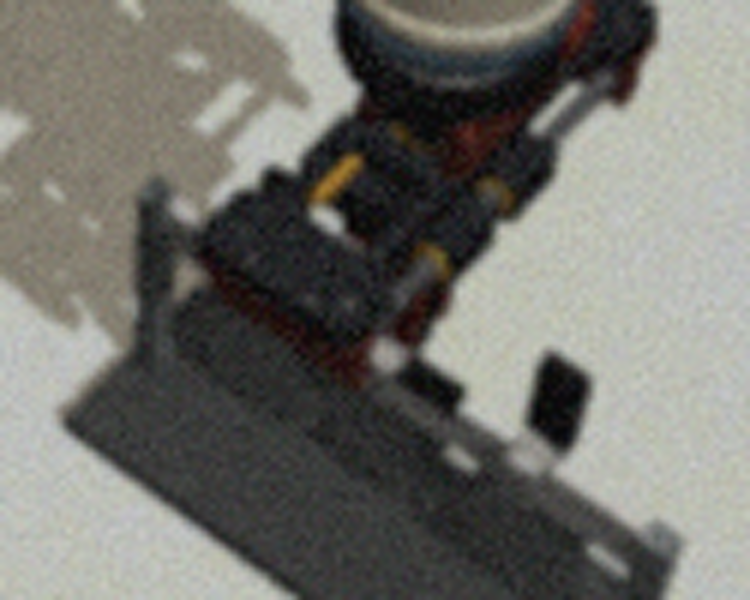

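Contact came exactly at the home height (0.332, against 0.338 on the saddle). I'll relax the press, let go, retreat and check.

```bash
cat > run7.py <<'E'
from run4 import *
dx,dy=.001,-.0036
f0=np.load("f0.npy")
r.servo_line(tgt(dx,dy,.3319),speed=.01); f,s=F(6); print((f-f0).round(2),s["tcp_pos"].round(4))
r.let_go(); r.wait(.3); fmt()
r.servo_line(tgt(dx,dy,.42),speed=.05); r.servo_line(tgt(dx,dy,.50),speed=.15)
r.reach([.3,-.35,.5],[180,0,60]); r.wait(.5); fmt()
for n in("scene","top"): pickle.dump(r.snapshot(n),open("end_"+n+".pkl","wb"))
a=pickle.load(open("end_scene.pkl","rb"));b=pickle.load(open("end_top.pkl","rb"))
crop(a,265,150,125,115,5,"e_s.png");crop(b,165,225,125,60,6,"e_t.png"); cv2.imwrite("pics/e_full.png",b["frame"][:,:,::-1])
E
python3 run7.py | grep -v "rail\|block\|\[\["
```

```text
[-1.38  0.23  4.27 -0.05  0.22  0.03] [0.5434 0.1325 0.3319]
28.59 [0.5434 0.1325 0.3319] [-180.     -0.     95.43] F [0.19 0.04 0.1 ] T [-0.08  0.05 -0.03] op 0.0878
33.63 [ 0.3001 -0.35    0.5   ] [-180.     -0.     60.01] F [ 1.35 -0.1  -0.21] T [-0.02  0.09  0.01] op 0.088
```

View pics/e_s.png

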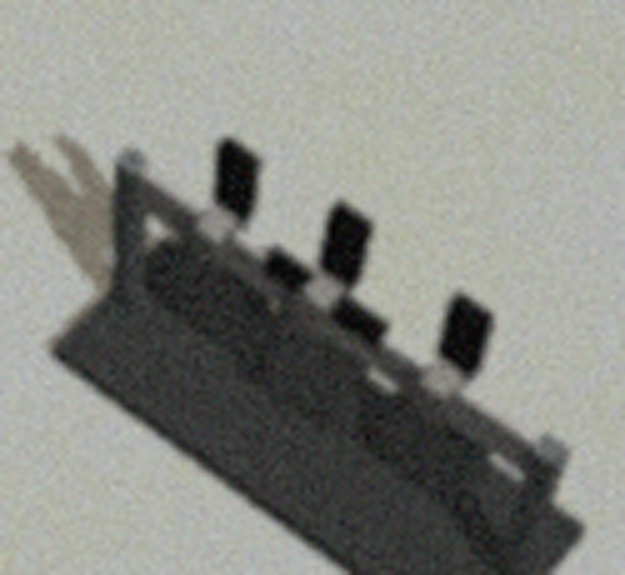

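View pics/e_t.png

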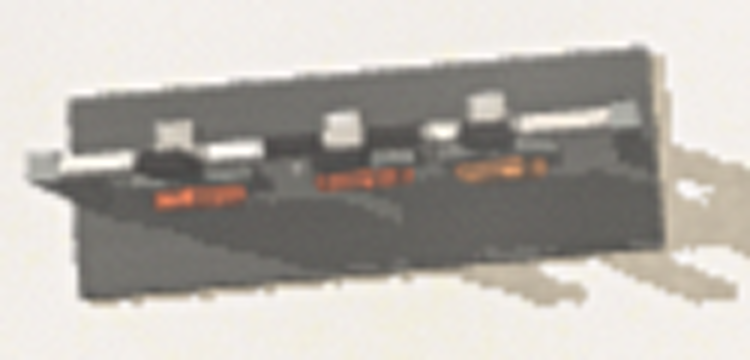

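View pics/e_full.png

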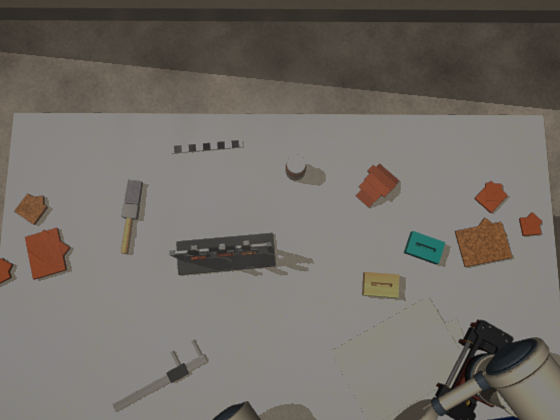

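The board hangs in the gap and the slot is covered, but its tab sits slightly off the line between its neighbours' tabs. I'll overlay predicted "home" and "on saddle" poses before judging.

```bash
cat > ov2.py <<'E'
from fit import *
pr,pb=pickle.load(open("poses.pkl","rb"))
a=pickle.load(open("end_scene.pkl","rb"));b=pickle.load(open("end_top.pkl","rb"))
def it(dz,dxm):
    o=[(pr,box(-.003,.003,-.118,.118,.107,.135),(255,0,0))]
    for dy,z,x in ((.0635,0,0),(-.0635,0,0),(-.0036,dz,dxm)): o+=[(pr,[(p-.009+x,q+dy,c) for p,q,c in bb],(0,0,255) if abs(dy)<.01 else (0,200,0)) for bb in board(.110+z)]
    return o
im=[]
for nm,dz in(("h",0),("s",.006)):
    draw(a,300,170,70,85,5,"x.png",it(dz,0)); A=cv2.imread("pics/x.png")
    draw(b,180,230,85,35,4,"x.png",it(dz,0)); B=cv2.imread("pics/x.png"); B=cv2.copyMakeBorder(B,0,0,0,0,cv2.BORDER_CONSTANT)
    h=np.zeros((425+140,350,3),np.uint8);h[:425]=A;h[425:,:340]=B; im.append(h)
cv2.imwrite("pics/cmp.png",np.hstack(im))
E
python3 ov2.py>/dev/null
```

```text
(no output)
```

View pics/cmp.png

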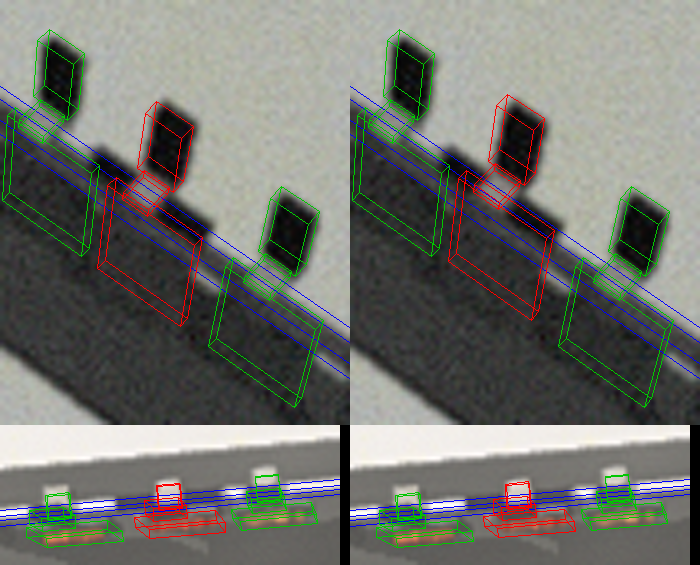

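Run:
```python
from h import *
a=pickle.load(open("end_scene.pkl","rb"));b=pickle.load(open("end_top.pkl","rb"))
crop(a,300,172,75,65,10,"z_s.png");crop(b,180,230,80,35,10,"z_t.png")
```

```text
(no output)
```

View pics/z_s.png

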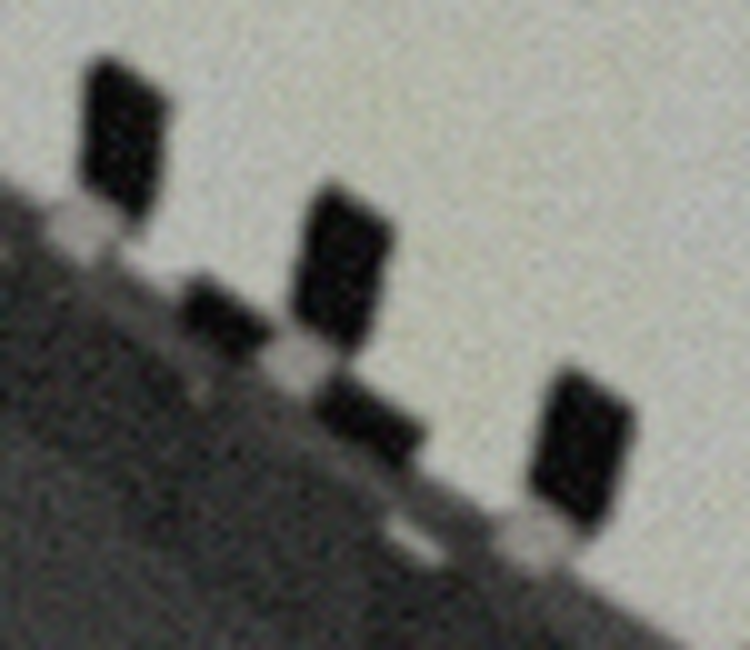

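View pics/z_t.png

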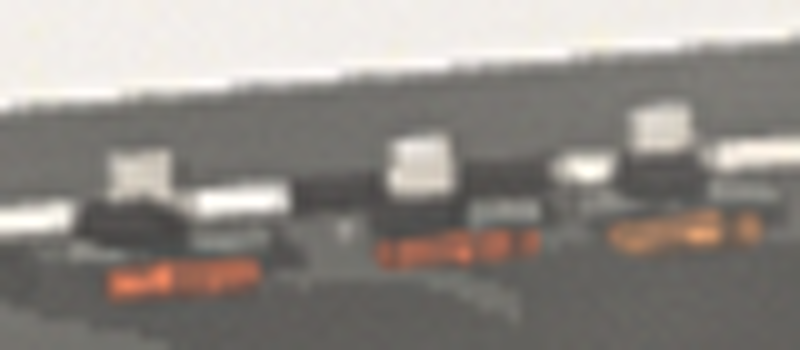

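The overlays settle it:
- **Seating:** the hook tongue lies down between the two black saddle pieces, at (300,360) in the enlarged scene crop. Contact came at home height.
- **Offset of the tab:** a slightly rearward seat on the bar (2–3 mm) and a lean of about 3° account for it, not a 6 mm height error.
- **Neighbours:** their tongues are at the same pixels as before, at 174 and 487.

Handing in.

Run:
```python
from h import *
from station import r
for n in("scene","top"):
    a=pickle.load(open(n+".pkl","rb"))["frame"];b=pickle.load(open("end_"+n+".pkl","rb"))["frame"];c=r.snapshot(n)["frame"]
    for o in(a,b):
        d=cv2.threshold(cv2.GaussianBlur(cv2.absdiff(o,c).max(2),(5,5),0),25,255,0)[1]
        k,_,st,_=cv2.connectedComponentsWithStats(d); print(n,[x[:5].tolist() for x in st[1:] if x[4]>8])
r.hand_in(); print(r.sense()["clock"])
```

```text
scene [[256, 0, 9, 9, 50], [335, 0, 6, 4, 13], [376, 0, 60, 75, 1304], [497, 0, 26, 10, 113], [510, 0, 22, 4, 56], [556, 0, 4, 6, 21], [186, 2, 55, 34, 687], [276, 9, 10, 7, 48], [459, 17, 22, 35, 353], [477, 18, 39, 40, 815], [381, 20, 4, 5, 17], [341, 31, 22, 30, 410], [385, 31, 7, 8, 33], [363, 61, 115, 68, 3408], [230, 87, 16, 40, 342], [220, 101, 9, 14, 67], [419, 113, 112, 101, 2694], [328, 190, 12, 19, 168], [325, 207, 4, 4, 9], [327, 216, 11, 8, 27]]
scene []
top [[219, 243, 6, 5, 23], [268, 268, 19, 7, 74], [371, 276, 28, 16, 254], [405, 286, 24, 13, 127], [394, 319, 166, 101, 7490], [212, 401, 104, 19, 1266], [102, 410, 45, 10, 264]]
top []
the job is handed in; nothing more can be done
the job is handed in; nothing more can be done
```

The board now hangs in the gap between the two neighbours, with its hook in the saddle slot and its sherd facing the same way as theirs. I have handed the job in. The robot clock read 33.6 s at the last state check, well under the 72 s limit.

- **Grasp and move:** I pinched the board by its black tab, lifted it out of the block and lowered it between the neighbours. I used the slot position read from the images, about 3.6 mm towards -y.
- **Seating:** The hook passed the saddle height with no contact, so no feeling along the saddle was needed. It met the bar at the calculated home height, 6 mm below saddle level. The steady push on the bar was about 4.5 N; I meant to stay near 3 N, and my back-off before letting go barely reduced it.
- **Other objects:** Before-and-after images show changes only from the board, the robot and shadows. The neighbours' hooks stayed at the same pixels, and nothing moved between the last two sets of pictures.
- **Disagreement:** In the final pictures the board leans about 3° more than its neighbours. It also sits 2–3 mm further towards -x within the play of its hook. The height offset of its tab in the scene image fits that lean rather than a hook resting on the saddle. I did not grip it again to straighten it.

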